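Gauge the lens with the lens clock

TASK

Take the lens clock from its stand and check its zero: rest it upright on the glass optical flat with a light push so that all three pins are down. Then gauge the dotted lens in the tilted holder: set the middle pin on the middle dot with the row of pins along the row of dots and the clock square to the lens, pushed on only lightly so that all three pins rest on the glass. Finish like that, with the clock still gripped and held against the lens, and leave the other things on the bench where they are.

Things in the scene. Friction and masses are not known exactly. Their poses are not given: they have to be found in the camera images.
- clock: Lens clock: loose 0.13 kg hand gauge standing pins down in its stand; round dark case with white dial, below it a foot (12 x 28 mm, z 7 to 29 mm) with three pins in a row. Origin: midway between the tips of the two fixed brass outer pins (at y = -10 and +10 mm). z: from the pin tips up through the dial; y: along the row of pins; x: the dial's axis, face to +x. It may be used either way round.
- clock_case (a point): Centre of the lens clock's case, 46 mm above its origin along z; same axes as the clock. The case is 46 mm round (top of the clock 23 mm above this point), with a flat knurled finger pad, 12 x 24 mm, on each side: 48 mm across the pads (along y), 16 mm thick over the dial glass (along x). Grip it from above on the side pads (fingers closing along y) or on dial glass and back (along x).
- clock_plunger (a joint): How far the clock's steel middle pin is pushed in, m. At 0 its tip stands 3 mm beyond the outer pins' tips; with all three pins down it reads about 0.0030 on flat glass and 0.0034 on the lens. Its spring resists with 1 N at first and 1 N more per mm (4 to 4.4 N with all pins down); beyond that the rigid outer pins take the push.
- stand: Dark wooden stand of the lens clock, fixed, 50 x 72 mm, 24 mm high. Origin: centre of its underside; z up. The clock's foot sits 10 mm deep in a pocket in its top, pins hanging free, the clock's y along the stand's y; lift the clock straight up.
- flat: The optical flat: a pale grey round glass disc 68 mm across in a black rubber ring, fixed to the bench. Origin: centre of its underside; its level upper face is 14 mm above the origin, z up.
- lens: Dotted lens: pale round blank 70 mm across, 7.7 mm thick, convex upper face (radius 132 mm), gripped by three rubber prongs about level with its rim, on the tilted, locked ball head of a heavy grey holder (tilt 5 to 20 degrees, differs). Middle about 0.09 m above the bench. z: out of the convex face; y: along its three red dots (4 mm, 17 mm apart). Origin: centre of its underside.
- lens_dot (a point): The middle red dot, at the top of the convex face of the lens, on its axis; same axes as the lens (z square out of the glass, y along the row of dots).
- spectacles: Bystander: bronze spectacles lying upside down on a wine-red pad, 135 mm wide, 42 mm high. Origin: under the middle of the brow line.
- driver_green: Bystander: small brass screwdriver with a green cap, 120 mm long, 8 mm thick, lying on the mat. Origin: under the middle of the grip.
- driver_black: Bystander: small steel screwdriver with a black cap, 120 mm long, 8 mm thick, lying in a tray of the mat. Origin: under the middle of the grip.
- pliers: Bystander: pliers with blue handles, 125 mm long, 12 mm high, lying in a tray of the mat. Origin: under the rivet.
- spray: Bystander: blue bottle of lens spray, 36 mm across, 105 mm high. Origin: centre of its underside.
- screw_tin: Bystander: round screw tin, 39 mm across, 25 mm high, between the task's things and the robot. Origin: centre of its underside.
- spare_lens: Bystander: brown-tinted lens blank, without dots, 70 mm across, 8 mm high, lying flat on the mat. Origin: centre of its underside.
There are look-alikes about, which are no part of the job. What is shaped like the clock but orange is not meant.

How it is judged:
On the way, in this order (a step that is already met when the one before it is completed fails the run):
1. the clock is lifted out of its stand in the gripper (contact force between the fingers and clock above 1 N and contact force between stand and clock below 0.05 N and z of clock in the frame of stand above 0.03 m), for 0.1 s.
2. zero check: the clock is held upright (within 6 degrees) on the optical flat, all three pins down (middle pin in by 2.5 mm or more), pushed with 3 to 18 N (horizontal distance between clock and flat below 0.022 m and angle between clock's own z axis and vertical below 0.105 rad and value of joint clock_plunger above 0.0025 m and contact force between clock and flat between 3 and 18 N and contact force between the fingers and clock above 1 N), for 0.2 s.
At the end, for the whole second after the job is handed in: The gripped clock is held still on the dotted lens: middle pin within 3.5 mm of the middle dot, all three pins down (middle pin in by 2.8 mm or more), clock square to the lens within 6 degrees, row of pins along the dots within 8 degrees, pushed with 3 to 15 N (contact force between the fingers and clock above 1 N and contact force between clock and lens between 3 and 15 N and value of joint clock_plunger above 0.0028 m and distance between clock and lens_dot below 0.0035 m and angle between the z axis of clock and the z axis of lens, either way round below 0.105 rad and angle between the y axis of clock and the y axis of lens, either way round below 0.14 rad and linear speed of clock below 0.01 m/s); the arm keeps its last pose, push and grip.
It fails at once if the clock is pressed hard (over 40 N) on the lens or the optical flat (contact force between clock and lens above 40 N or contact force between clock and flat above 40 N).
It fails at once if a bystander is shifted by more than 25 mm (distance of any of spectacles, driver_green, driver_black, pliers, spray, screw_tin, spare_lens from where it was at the start of the episode above 0.025 m).
It also fails if it takes over 48 s, if anything falls off the work surface, if the arm or the gripper's body presses on something with over 40 N, if the wrist force passes 120 N, or if a joint passes its speed limit or range.

ROBOT

A 7-joint arm with a two-finger parallel gripper is mounted at the origin on the work surface. World frame = base frame: x ahead of the robot, y to its left, z up, the work surface at z = 0. Lengths are in m, angles in rad, forces in N, time in s.
With the tool pointing down it reaches from about 0.425 to 0.95 m from the base axis. Payload 16.7 kg.
Tool frame: the origin (TCP) lies midway between the tips of the shut fingers; the grasp point (between the pads) lies 19 mm behind it; z points along the fingers, y is the direction in which the jaws open and shut (so a half turn about z gives the same grasp; the last joint's range is limited). The gripper opens to 94 mm and grips with 3 to 60 N. Pads are 16 mm wide; open, the fingers measure 119 mm over their backs; the gripper's body (75 mm by 177 mm) begins 78 mm behind the grasp point.
Start: joints at [-1.446, 0.426, 0.074, 1.606, -0.034, 1.111, -0.067], TCP at [0.183, 0.65, 0.177] pointing down, gripper open.
Joint ranges: [-2.85, 2.85], [-0.5, 2.14], [-1.23, 1.37], [0.21, 2.46], [-1.02, 4.16], [0.16, 2.05], [-2.73, 2.73]. Speed limits (rad/s): [1.89, 1.89, 2.39, 2.39, 3.01, 3.01, 3.01].

INTERFACE

Orientations are given as [roll, pitch, yaw] about the fixed x, y, z axes, in that order (R = Rz(yaw) Ry(pitch) Rx(roll)).
In Python, from station import env, grab_frame gives the robot as it stands.
- The arm moves only by the shell command python3 -m handwheel 'ROWS' [OPENING]. ROWS is JSON, a list of rows, each a list of 4 numbers: the shift along the tool's x, y, z each as a share of 25 cm, from -1 to 1, then the turn about the tool's z as a share of 2 rad, from -1 to 1. In form: [[dx, dy, dz, roll], ...]. A call has 1 to 12 rows; each row shifts and turns the commanded pose from where the row before left it, along the tool's axes as they then stand; what a row does not reach is not made up. A row lasts 1/8 s, in which the tool goes at most 62.5 mm and 10.7 degrees, less where a joint would pass 70% of its speed; a pose out of reach is approached as far as the arm can. A call with a number of a shift or a turn outside -1 to 1 is refused whole. A call with a gripper value outside its range is refused whole. OPENING is the closure, from -1 (fully open) to 1 (shut), so that 0 is half open, set as the call begins (- or left out, the last holds). The fingers move at their own pace and stop on an object; the grip force is fixed at half the most. Time passes only in rows, so rows that do not move let the fingers close. It gives the time, the measured TCP pose, the force and the opening at its end, in the units of the state.
- env.sense(): the state, without advancing time (a new reading comes with each control period).
- grab_frame(name): name is "scene" or "side" or "wrist"; returns a dict with "frame" (420x560x3 uint8, red, green, blue), "fx", "fy", "cx", "cy" (pixels), "R" (3x3) and "t" (3): a world point X has camera coordinates R X + t. Camera axes: x right, y down, z forward; pixel columns grow to the right and rows downward; lengths in m; the calibration is good to about 2 mm. A picture is of the moment at which its call begins. There is no depth.
- env.finish_job(): hands the job in, once; it reports no verdict.
The state is a dict: "clock": time; "joint_pos": joint angles; "joint_vel": joint speeds; "tau": joint torques, N m; "position": TCP position; "tool_rot": TCP orientation; "wrist_force": force on the tool from outside, world axes, zero at the start; "moment": the same for the moment, N m; "width": opening from 0.0 (shut) to 1.0 (fully open).
Only numpy, scipy, OpenCV 4.12 (cv2) and the standard library are available. Lean on these libraries where they do the work, as an engineer would, in place of code of your own. Each camera call takes 0.05 s, during which the arm holds its last target. There are 200 camera calls.

## Working session

There is one attempt and no reset: what is moved stays moved. The work goes in short steps, Python scripts to look and compute and a shell command to move; the robot and the scene stay as the last step left them, time stands still between calls to the robot, and variables do not carry over. Pictures are saved under pics/ and viewed, about 8 in all and at most 12, crops included, and the job is handed in when it is done.

```bash
ls; mkdir -p pics; cat > h.py <<'E'
import numpy as np, cv2, json
from station import env, grab_frame
def snap(name, out=None, crop=None, zoom=1):
    f=grab_frame(name)
    np.savez(f'pics/{out or name}.npz',**{k:np.array(v) for k,v in f.items()})
    im=cv2.cvtColor(np.array(f['frame']),cv2.COLOR_RGB2BGR)
    cv2.imwrite(f'pics/{out or name}_raw.png',im)
    return f,im
def load(out): return dict(np.load(f'pics/{out}.npz'))
def ray(f,u,v):
    d=np.array([(u-f['cx'])/f['fx'],(v-f['cy'])/f['fy'],1.]); R=np.array(f['R']);t=np.array(f['t'])
    return -R.T@t, R.T@d
def onplane(f,u,v,z):
    c,d=ray(f,u,v); return c+d*(z-c[2])/d[2]
def proj(f,X):
    p=np.array(f['R'])@np.array(X)+np.array(f['t']); return p[0]/p[2]*f['fx']+f['cx'],p[1]/p[2]*f['fy']+f['cy']
def tri(*obs):
    A=np.zeros((3,3));b=np.zeros(3)
    for f,u,v in obs:
        c,d=ray(f,u,v);d/=np.linalg.norm(d);P=np.eye(3)-np.outer(d,d);A+=P;b+=P@c
    return np.linalg.solve(A,b)
E
python3 - <<'E'
from h import *
s=env.sense(); print({k:np.round(v,4).tolist() for k,v in s.items()})
for n in ['scene','side','wrist']:
    f,im=snap(n,n+'0'); print(n,f['fx'],f['cx'],f['cy'],np.round(-np.array(f['R']).T@f['t'],3),np.round(np.array(f['R'])[2],2))
a=[cv2.imread(f'pics/{n}0_raw.png') for n in ['scene','side']]
cv2.imwrite('pics/a_scene.png',cv2.resize(a[0],(800,600),interpolation=cv2.INTER_CUBIC))
cv2.imwrite('pics/a_side.png',cv2.resize(a[1],(800,600),interpolation=cv2.INTER_CUBIC))
E
```

```text
pics
{'clock': 0.0, 'joint_pos': [-1.4465, 0.4267, 0.0739, 1.6066, -0.0341, 1.1108, -0.0671], 'joint_vel': [0.0002, -0.0012, 0.0004, 0.0009, 0.0011, 0.0002, -0.0007], 'tau': [-0.003, -93.5825, 3.6649, -45.4212, -0.0489, 0.0199, 0.0002], 'position': [0.1824, 0.6494, 0.1766], 'tool_rot': [-3.1402, 0.0001, 2.8678], 'wrist_force': [0.4554, 0.384, 0.384], 'moment': [0.0234, 0.0281, 0.0037], 'width': 1.0009}
scene 484.59950265244896 270.8578362371034 209.68589486920132 [1.347 0.535 1.039] [-0.58 -0.41 -0.71]
side 503.30748614012157 277.9134722713813 211.16272223426446 [0.29  0.781 1.056] [ 0.21 -0.61 -0.76]
wrist 290.0835908965047 278.5209860468304 211.4950216710662 [0.118 0.668 0.384] [ 0.23 -0.06 -0.97]
```

View pics/a_scene.png

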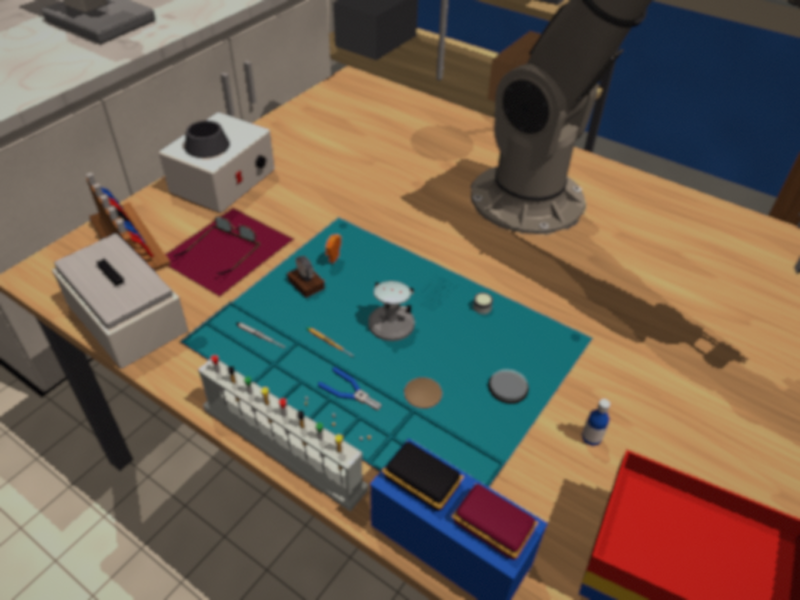

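View pics/a_side.png

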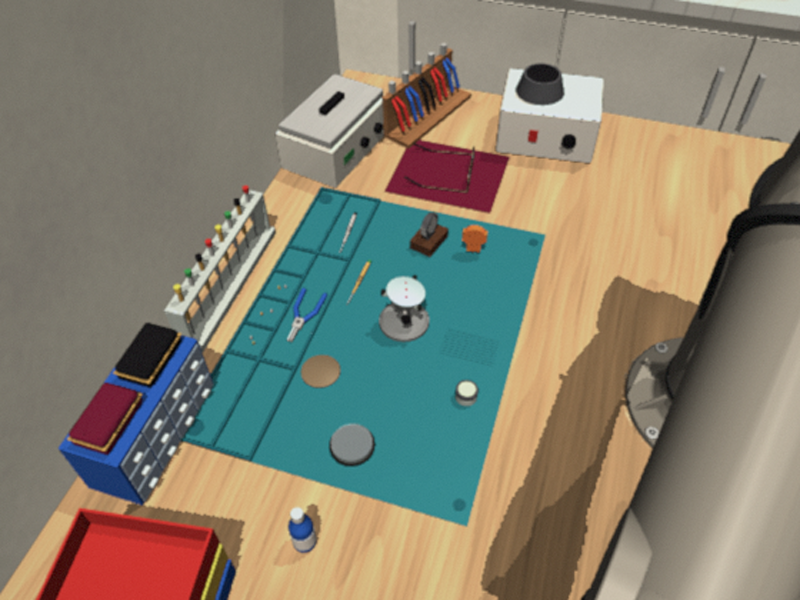

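The scene view shows the clock in its dark stand at about (305,275), the orange look-alike at (333,248), the lens at (393,293) and the flat at (508,386). In the side view they are at (430,230), (475,238), (405,290) and (352,443).

```bash
python3 - <<'E'
from h import *
s=load('scene0');d=load('side0');k=.7
for n,a,b in [('lensmid',(393,293),(405,291)),('flat',(508,383),(352,441)),('clocktop',(305,265),(431,222)),('tin',(483,300),(467,389)),('spray',(603,405),(297,514)),('orange',(334,243),(475,232))]:
    print(n,np.round(tri((s,a[0]*k,a[1]*k),(d,b[0]*k,b[1]*k)),3))
for n,b,z in [('stand',(430,243),0.02),('flat',(352,443),.014),('pliers',(300,318),.01),('greendr',(358,282),0),('spec',(440,170),.02)]:
    print(n,np.round(onplane(d,b[0]*k,b[1]*k,z),3))
# lens dots: red mask in side & scene
for nm,f in [('side',d),('scene',s)]:
    im=cv2.cvtColor(f['frame'],cv2.COLOR_RGB2BGR); hsv=cv2.cvtColor(im,cv2.COLOR_BGR2HSV).astype(int)
    c=(int(405*k),int(291*k)) if nm=='side' else (int(393*k),int(293*k))
    p=im[c[1]-22:c[1]+40,c[0]-30:c[0]+30]; cv2.imwrite(f'pics/c_{nm}.png',cv2.resize(p,None,fx=7,fy=7,interpolation=cv2.INTER_CUBIC))
a=cv2.imread('pics/c_side.png');b=cv2.imread('pics/c_scene.png')
st=load('side0');p=cv2.cvtColor(st['frame'],cv2.COLOR_RGB2BGR)
cv2.imwrite('pics/b.png',np.hstack([a,b])[:600,:800])
E
```

```text
lensmid [ 0.548 -0.021  0.087]
flat [0.553 0.251 0.013]
clocktop [ 0.562 -0.24   0.053]
tin [0.398 0.104 0.021]
spray [0.566 0.426 0.098]
orange [ 0.47  -0.236  0.055]
stand [ 0.556 -0.216  0.02 ]
flat [0.552 0.256 0.014]
pliers [0.736 0.035 0.01 ]
greendr [ 0.667 -0.09   0.   ]
spec [ 0.598 -0.442  0.02 ]
```

View pics/b.png

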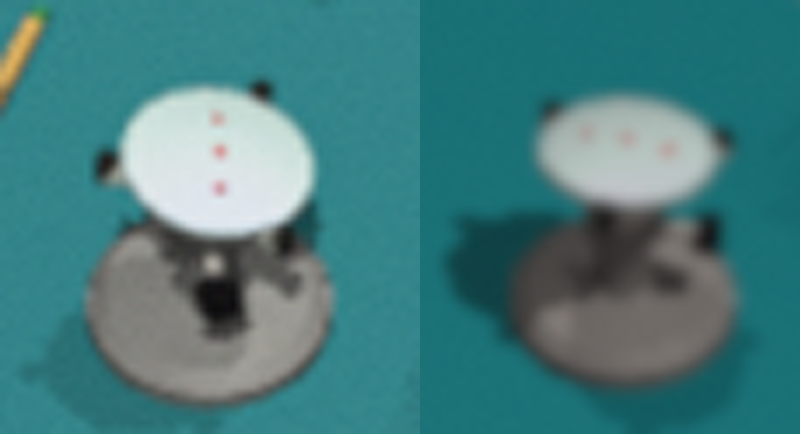

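```bash
cat >> h.py <<'E'
def circle_pose(f,ell,r):
    """normals/centres of a circle of radius r seen as ellipse ell (cv2)"""
    (u,v),(a,b),th=ell; th=np.deg2rad(th)
    pts=[]
    for q in np.linspace(0,2*np.pi,40,endpoint=False):
        x=a/2*np.cos(q);y=b/2*np.sin(q)
        pts.append([(u+x*np.cos(th)-y*np.sin(th)-f['cx'])/f['fx'],(v+x*np.sin(th)+y*np.cos(th)-f['cy'])/f['fy']])
    p=np.array(pts); D=np.c_[p[:,0]**2,p[:,0]*p[:,1],p[:,1]**2,p[:,0],p[:,1],np.ones(40)]
    c=np.linalg.svd(D)[2][-1]; Q=np.array([[c[0],c[1]/2,c[3]/2],[c[1]/2,c[2],c[4]/2],[c[3]/2,c[4]/2,c[5]]])
    if np.linalg.det(Q)>0: Q=-Q
    w,V=np.linalg.eigh(Q)   # w0<0<w1<=w2 for det<0
    l1,l2,l3=w[2],w[1],w[0]; v1,v3=V[:,2],V[:,0]
    out=[]
    for s in (1,-1):
        n=np.sqrt((l1-l2)/(l1-l3))*v1*s+np.sqrt((l2-l3)/(l1-l3))*v3
        if n[2]>0:n=-n
        z0=r*np.sqrt(-l1*l3)/l2 if False else None
        N=np.array(f['R']).T@n; out.append(N if N[2]>0 else -N)
    return out
E
python3 - <<'E'
from h import *
s=load('scene0');d=load('side0')
ds=[(217,119),(220,151),(220,188)]; cs=[(167,133),(207,138),(249,149)]
P=[tri((d,253+a/7,181+b/7),(s,245+c/7,183+e/7)) for (a,b),(c,e) in zip(ds,cs)]
print(np.round(P,4)); v=P[2]-P[0]; print('len',np.linalg.norm(v),'yaw',np.degrees(np.arctan2(v[1],v[0])),'slope deg',np.degrees(np.arcsin(v[2]/np.linalg.norm(v))))
for n,f,c in [('side',d,(283,203)),('scene',s,(275,204))]:
    hsv=cv2.cvtColor(f['frame'],cv2.COLOR_RGB2HSV)
    m=((hsv[...,2]>170)&(hsv[...,1]<110)).astype(np.uint8); m=cv2.morphologyEx(m,cv2.MORPH_CLOSE,np.ones((5,5)))
    cnt=[q for q in cv2.findContours(m,0,2)[0] if cv2.pointPolygonTest(q,c,False)>=0]
    e=cv2.fitEllipse(cv2.convexHull(cnt[0])); print(n,np.round(e[0],1),np.round(e[1],1),round(e[2],1))
    for N in circle_pose(f,e,.035): print('  N',np.round(N,3),'tilt',np.degrees(np.arccos(N[2])))
E
```

```text
[[ 0.5515 -0.0391  0.0903]
 [ 0.5454 -0.0236  0.0916]
 [ 0.5402 -0.0067  0.0913]]
len 0.03430870338947193 yaw 109.17068878003808 slope deg 1.7880567886446292
side [283.6 203.6] [20.5 27.5] 102.3
  N [-0.14  -0.049  0.989] tilt 8.544549790752002
  N [-0.158  0.979  0.132] tilt 82.3939022664236
scene [274.5 204.5] [13.  22.9] 92.2
  N [-0.813 -0.549  0.195] tilt 78.73026248341405
  N [-0.149 -0.086  0.985] tilt 9.930432353178725
```

```bash
python3 -m handwheel '[[0,0,-1,0],[0,0,-1,0]]' -1; python3 - <<'E'
from h import *
s=env.sense();print(np.round(s['position'],3),np.round(s['tool_rot'],3),s['clock'])
E
```

```text
clock: 0.4
position: [0.1824, 0.6493, 0.3032]
tool_rot: [-3.14, 0.0, 2.868]
wrist_force: [0.2, 0.8, -0.1]
width: 1.001
[0.182 0.649 0.303] [-3.14   0.     2.868] 0.4
```

```bash
python3 -m handwheel '[[-0.176,-0.133,0,0],[-0.176,-0.133,0,0],[-0.176,-0.133,0,0],[-0.176,-0.133,0,0],[-0.176,-0.133,0,0],[-0.176,-0.133,0,0],[-0.176,-0.133,0,0],[-0.176,-0.133,0,0]]' -1; python3 -m handwheel '[[-0.097,-0.188,0,0],[-0.097,-0.188,0,0],[-0.097,-0.188,0,0],[-0.097,-0.188,0,0],[-0.097,-0.188,0,0],[-0.097,-0.188,0,0],[-0.097,-0.188,0,0],[-0.097,-0.188,0,0],[-0.097,-0.188,0,0],[-0.097,-0.188,0,0],[0,0,0,0]]'; python3 - <<'E'
from h import *
f,im=snap('wrist','w1'); cv2.imwrite('pics/w1.png',cv2.resize(im,(800,600),interpolation=cv2.INTER_CUBIC))
E
```

```text
clock: 1.4
position: [0.4502, 0.2969, 0.3023]
tool_rot: [3.141, -0.0, 2.868]
wrist_force: [1.1, 0.9, -0.1]
width: 1.0
clock: 2.78
position: [0.555, -0.2238, 0.3019]
tool_rot: [-3.139, -0.0, 2.862]
wrist_force: [-0.1, 0.7, 0.3]
width: 1.003
```

View pics/w1.png

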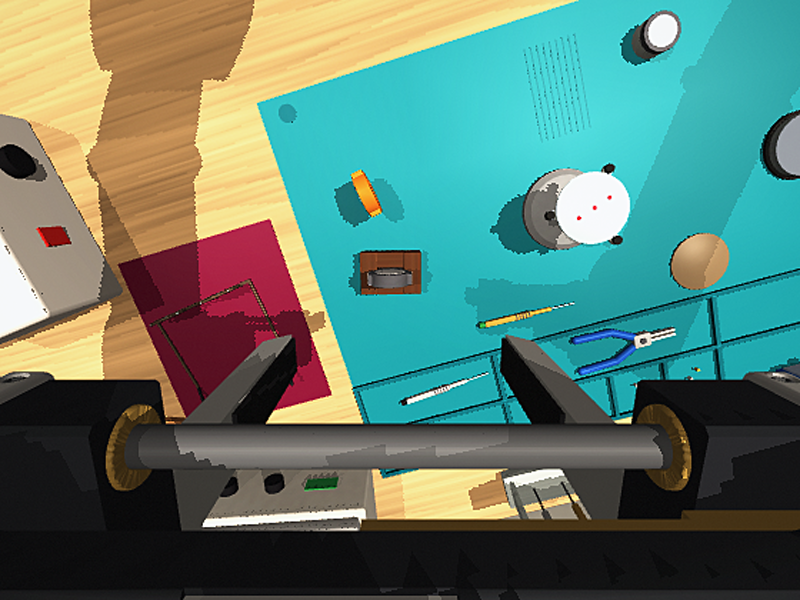

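The wrist view shows the clock in its stand at about (390,272), nearly aligned with the jaw axis. The lens is at (593,207) with its three red dots, and the orange decoy is at (366,193).

```bash
python3 - <<'E'
from h import *
f=load('w1'); hsv=cv2.cvtColor(f['frame'],cv2.COLOR_RGB2HSV).astype(int); k=.7
H,S,V=hsv[...,0],hsv[...,1],hsv[...,2]
# stand outline: not mat in window
w=np.zeros(H.shape,np.uint8); w[165:215,240:305]=1
m=(w>0)&~((H>75)&(H<100)&(S>100))
m=cv2.morphologyEx(m.astype(np.uint8),cv2.MORPH_OPEN,np.ones((3,3)))
brown=(w>0)&((H<15)|(H>170))&(S>80); 
for nm,mm in [('nonmat',m),('brown',brown.astype(np.uint8))]:
    c=max(cv2.findContours(mm,0,2)[0],key=cv2.contourArea); r=cv2.minAreaRect(c); 
    print(nm,cv2.contourArea(c),np.round(r[0],1),np.round(r[1],1),r[2]); b=cv2.boxPoints(r)
    P=np.array([onplane(f,*q,.024) for q in b]); print(np.round(P,4),'cen',np.round(P.mean(0),4))
    e=P[1]-P[0];g=P[2]-P[1];print(np.linalg.norm(e),np.degrees(np.arctan2(e[1],e[0])),np.linalg.norm(g),np.degrees(np.arctan2(g[1],g[0])))
# clock: grey low-sat in window
g=((w>0)&(S<70)).astype(np.uint8); g=cv2.morphologyEx(g,cv2.MORPH_CLOSE,np.ones((3,3)));c=max(cv2.findContours(g,0,2)[0],key=cv2.contourArea); r=cv2.minAreaRect(c); print('clock',np.round(r[0],1),np.round(r[1],1),r[2],np.round(onplane(f,*r[0],.06),4), 'case proj', proj(f,(0.556,-.22,.053)))
b=cv2.boxPoints(r);P=np.array([onplane(f,*q,.055) for q in b]);e=P[1]-P[0];gg=P[2]-P[1];print(np.linalg.norm(e),np.degrees(np.arctan2(e[1],e[0])),np.linalg.norm(gg),np.degrees(np.arctan2(gg[1],gg[0])))
# lens
red=(((H<8)|(H>172))&(S>120)).astype(np.uint8); red[:,:380]=0;red[:120]=0;red[175:]=0;red[:,460:]=0
n,_,st,ce=cv2.connectedComponentsWithStats(red); D=[ce[i] for i in range(1,n) if st[i,4]>2]; D.sort(key=lambda q:q[0]); print('dots',np.round(D,1))
L=((V>200)&(S<60)).astype(np.uint8); L=cv2.morphologyEx(L,cv2.MORPH_CLOSE,np.ones((5,5)))
c=[q for q in cv2.findContours(L,0,2)[0] if cv2.pointPolygonTest(q,(416,146),False)>=0][0]
e=cv2.fitEllipse(cv2.convexHull(c)); print('ell',e)
for N in circle_pose(f,e,.035): print('N',np.round(N,3),np.degrees(np.arccos(N[2])))
s=load('scene0');d=load('side0')
ds=[(217,119),(220,151),(220,188)]; cs=[(167,133),(207,138),(249,149)]
P=np.array([tri((f,*q),(d,253+a/7,181+b/7),(s,245+c/7,183+e/7)) for q,(a,b),(c,e) in zip(D,ds,cs)]); print(np.round(P,4)); v=P[2]-P[0];print(np.linalg.norm(v),'yaw',np.degrees(np.arctan2(v[1],v[0])),'slope',np.degrees(np.arcsin(v[2]/np.linalg.norm(v))))
P=np.array([onplane(f,*q,.09) for q in D]);v=P[2]-P[0];print(np.round(P,4),'yaw wrist',np.degrees(np.arctan2(v[1],v[0])),np.linalg.norm(v))
print(env.sense()['tool_rot'],env.sense()['position'])
E
```

```text
nonmat 1231.0 [273. 190.] [42. 30.] -0.0
[[ 0.5792 -0.2778  0.024 ]
 [ 0.5303 -0.2625  0.024 ]
 [ 0.5497 -0.1951  0.024 ]
 [ 0.5991 -0.2087  0.024 ]] cen [ 0.5646 -0.236   0.024 ]
0.051286472248352186 162.68311604752972 0.07016191946411043 73.91815121066644
brown 1179.0 [273. 190.] [30. 42.] 90.0
[[ 0.5303 -0.2625  0.024 ]
 [ 0.5497 -0.1951  0.024 ]
 [ 0.5991 -0.2087  0.024 ]
 [ 0.5792 -0.2778  0.024 ]] cen [ 0.5646 -0.236   0.024 ]
0.07016192032631319 73.91815121504364 0.05126738456194559 -15.375836021916886
clock [272. 194.] [14. 30.] 90.0 [ 0.5645 -0.2369  0.06  ] case proj (np.float64(280.82541908896934), np.float64(185.22752010068882))
0.04737316699150634 73.92162718403763 0.02254048552301535 -15.699295012361809
dots [[404.8 152.2]
 [415.7 145. ]
 [426.2 137.8]
 [431.5 169.8]
 [433.5 165.8]]
ell ((407.00567626953125, 143.9550323486328), (56.21757888793945, 66.70543670654297), 89.51155853271484)
N [ 0.315 -0.584  0.748] 41.541263837834336
N [-0.517 -0.067  0.853] 31.451488678116156
[[ 0.5525 -0.0381  0.0917]
 [ 0.5466 -0.0224  0.0932]
 [ 0.5412 -0.0061  0.0924]]
0.033936421434055355 yaw 109.43099705312454 slope 1.1345237410617544
[[ 0.554  -0.037   0.09  ]
 [ 0.5485 -0.0205  0.09  ]
 [ 0.5429 -0.0048  0.09  ]
 [ 0.5892 -0.0047  0.09  ]
 [ 0.5843 -0.001   0.09  ]] yaw wrist 109.15039968338205 0.03410167870949978
[-3.14049281e+00 -8.56557517e-04  2.86440257e+00] [ 0.55531096 -0.22133074  0.30183367]
```

```bash
python3 -m handwheel '[[-0.052,-0.048,0.24,0],[0,0,0.24,0],[0,0,0.24,0],[0,0,0,0],[0,0,0,0]]' -1; python3 - <<'E'
from h import *
f,im=snap('wrist','w2'); s=env.sense(); print(s['position'],s['tool_rot'])
print([np.round(proj(f,X)) for X in [(.5646,-.236,.024),(.5646,-.236,.076)]])
cv2.imwrite('pics/w2.png',cv2.resize(im[150:420,120:440],(800,675),interpolation=cv2.INTER_CUBIC)[:600])
E
```

```text
clock: 3.45
position: [0.5662, -0.2345, 0.1246]
tool_rot: [3.141, 0.002, 2.868]
wrist_force: [-0.3, -0.0, 0.9]
width: 0.995
[ 0.56659053 -0.23468372  0.12503762] [3.14122723 0.00315368 2.86831282]
[array([276., 204.]), array([276., 216.])]
```

View pics/w2.png

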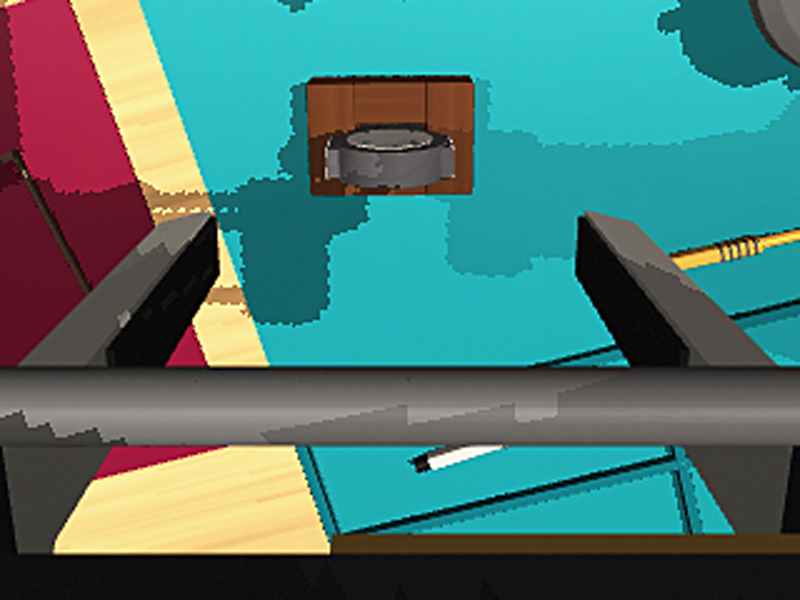

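The clock is at crop px (390,160), 7 px off the finger centreline at (397,–). It matches the predicted position, so I go down and grip.

```bash
python3 -m handwheel '[[0.006,-0.007,0.15,0],[0,0,0.15,0],[0,0,0.064,0],[0,0,0,0],[0,0,0,0]]' -1;  python3 -m handwheel '[[0,0,0,0],[0,0,0,0],[0,0,0,0],[0,0,0,0],[0,0,0,0],[0,0,0,0]]' 1; python3 -c "
from h import *
s=env.sense();print({k:np.round(v,4).tolist() for k,v in s.items()})"
```

```text
clock: 4.12
position: [0.5642, -0.2363, 0.0331]
tool_rot: [3.142, 0.002, 2.868]
wrist_force: [-0.1, -0.7, 0.5]
width: 1.001
clock: 4.88
position: [0.5632, -0.2359, 0.0313]
tool_rot: [-3.141, -0.0, 2.868]
wrist_force: [0.4, 0.2, 0.2]
width: 0.503
{'clock': 4.875, 'joint_pos': [-0.1688, 0.5639, 0.6155, 1.9003, -0.4381, 0.8142, 1.9779], 'joint_vel': [0.0007, 0.0008, 0.001, 0.0006, 0.0007, -0.001, 0.0016], 'tau': [0.0042, -84.4126, 17.0701, -33.2723, 0.0667, 0.0491, -0.0001], 'position': [0.5632, -0.2359, 0.0313], 'tool_rot': [-3.1415, -0.0, 2.8677], 'wrist_force': [0.4263, 0.2277, 0.2088], 'moment': [0.0079, -0.0376, 0.0005], 'width': 0.5026}
```

```bash
python3 -m handwheel '[[0,0,-0.08,0],[0,0,-0.15,0],[0,0,-0.22,0],[0,0,-0.2,0],[0,0,-0.03,0],[0,0,0,0]]';  python3 -m handwheel '[[0.05,0.16,0,0],[0.073,0.234,0,0],[0.073,0.234,0,0],[0.073,0.234,0,0],[0.073,0.234,0,0],[0.073,0.234,0,0],[0.073,0.234,0,0],[0.073,0.234,0,0],[0.02,0.07,0,0],[0,0,0,0],[0,0,0,0],[0,0,0,0]]'; python3 - <<'E'
from h import *
f,im=snap('wrist','w3'); s=env.sense(); print(s['position'],s['tool_rot'],s['wrist_force'],s['width'])
hsv=cv2.cvtColor(f['frame'],cv2.COLOR_RGB2HSV).astype(int)
cv2.imwrite('pics/w3.png',cv2.resize(im,(800,600),interpolation=cv2.INTER_CUBIC))
print(proj(f,(.5525,.254,.014)))
E
```

```text
clock: 5.62
position: [0.5632, -0.2357, 0.202]
tool_rot: [3.141, 0.001, 2.868]
wrist_force: [0.5, -0.3, -2.2]
width: 0.502
clock: 7.12
position: [0.5499, 0.2512, 0.2014]
tool_rot: [-3.141, -0.0, 2.865]
wrist_force: [-0.3, -0.3, -2.1]
width: 0.504
[0.54987742 0.25155396 0.20143054] [ 3.14156859e+00 -4.68226551e-05  2.86575592e+00] [ 0.21413033 -0.61220647 -0.62498471] 0.5015802362095967
(np.float64(280.46026169758676), np.float64(193.02063439794546))
```

View pics/w3.png

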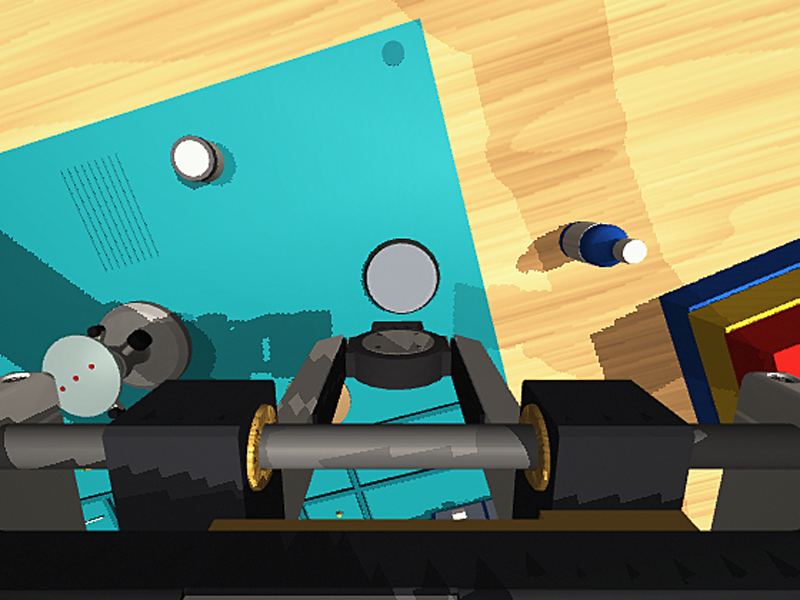

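The clock is gripped and upright at (400,350). The flat is at (400,276), exactly where I predicted it. Next I lower the clock and feel for contact.

```bash
python3 -m handwheel '[[-0.007,0.012,0.2,0],[0,0,0.2,0],[0,0,0.15,0],[0,0,0.076,0],[0,0,0,0],[0,0,0,0]]';  python3 -m handwheel '[[0,0,0.008,0],[0,0,0.008,0],[0,0,0.008,0],[0,0,0,0],[0,0,0,0]]'
```

```text
clock: 7.92
position: [0.5531, 0.2556, 0.0463]
tool_rot: [3.14, 0.001, 2.867]
wrist_force: [0.5, 0.4, -1.8]
width: 0.506
clock: 8.55
position: [0.5523, 0.2556, 0.039]
tool_rot: [3.141, 0.0, 2.868]
wrist_force: [0.1, 1.6, 1.4]
width: 0.504
```

```bash
python3 -m handwheel '[[0,0,0.004,0],[0,0,0,0],[0,0,0,0]]';  python3 -m handwheel '[[0,0,0.004,0],[0,0,0,0],[0,0,0,0]]'
```

```text
clock: 8.93
position: [0.5523, 0.2555, 0.0379]
tool_rot: [3.141, 0.0, 2.868]
wrist_force: [0.8, 1.9, 3.2]
width: 0.505
clock: 9.3
position: [0.5527, 0.2555, 0.0374]
tool_rot: [3.141, 0.001, 2.867]
wrist_force: [0.3, 0.2, 10.4]
width: 0.5
```

```bash
python3 -m handwheel '[[0,0,0,0],[0,0,0,0],[0,0,0,0],[0,0,0,0]]'; python3 - <<'E'
from h import *
for n in ['scene','side']:
    f,im=snap(n,n+'1')
    u,v=proj(f,(.5525,.2545,.05)); u,v=int(u),int(v); cv2.imwrite(f'pics/z_{n}.png',cv2.resize(im[v-40:v+40,u-53:u+53],(400,302),interpolation=cv2.INTER_CUBIC))
cv2.imwrite('pics/z.png',np.hstack([cv2.imread(f'pics/z_{n}.png') for n in ['scene','side']]))
print(np.round(env.sense()['wrist_force'],1))
E
```

```text
clock: 9.8
position: [0.5527, 0.2555, 0.0374]
tool_rot: [3.141, 0.001, 2.868]
wrist_force: [0.4, 1.2, 9.7]
width: 0.503
[ 0.3  1.2 10.8]
```

View pics/z.png

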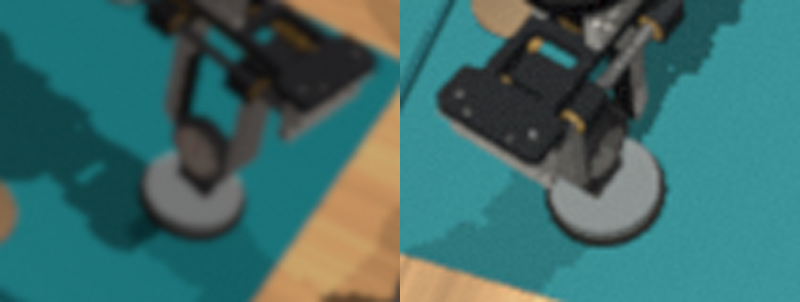

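The zero check held at about 11 N for more than 0.5 s, with the clock upright on the glass. The lens tilts about 9° around its dot row, so the clock has to be pivoted in the grip, because the arm can't tilt. I'll refine the lens normal first.

```bash
python3 -m handwheel '[[0,0,-0.05,0],[0,0,-0.2,0],[0,0,-0.25,0],[0,0,-0.2,0],[0,0,0,0]]'; python3 - <<'E'
from h import *
for nm,c,th in [('w1',(400,146),[(190,40),(215,30),(235,25)]),('side0',(283,201),[(170,110),(185,90),(200,70)]),('scene0',(275,204),[(150,110),(170,90),(185,70)])]:
    f=load(nm);hsv=cv2.cvtColor(f['frame'],cv2.COLOR_RGB2HSV).astype(int);H,S,V=hsv[...,0],hsv[...,1],hsv[...,2]
    if nm=='w1': print('row',V[146,375:445:3].tolist(),S[146,375:445:3].tolist())
    for v,s in th:
        L=((V>v)&(S<s)).astype(np.uint8); L=cv2.morphologyEx(L,cv2.MORPH_CLOSE,np.ones((3,3)))
        cc=[q for q in cv2.findContours(L,0,2)[0] if cv2.pointPolygonTest(q,(float(c[0]),float(c[1])),False)>=0]
        if not cc: print(nm,v,'none');continue
        e=cv2.fitEllipse(cv2.convexHull(cc[0])); print(nm,v,np.round(e[0],1),np.round(e[1],1),round(e[2]),[np.round(N,3).tolist() for N in circle_pose(f,e,.035)])
E
```

```text
clock: 10.52
position: [0.5536, 0.2558, 0.2158]
tool_rot: [3.137, 0.003, 2.867]
wrist_force: [-0.8, -0.5, -2.1]
width: 0.501
row [117, 115, 115, 116, 110, 255, 252, 252, 252, 251, 252, 251, 251, 255, 247, 252, 252, 251, 252, 251, 251, 252, 198, 175] [24, 20, 20, 22, 28, 0, 4, 4, 4, 4, 4, 4, 4, 7, 76, 4, 4, 4, 5, 4, 4, 3, 209, 184]
w1 190 [407.1 145.1] [53.6 67.4] 83 [[0.394, -0.498, 0.773], [-0.598, -0.136, 0.79]]
w1 215 [409.5 143.5] [50.6 63.7] 101 [[0.388, -0.668, 0.635], [-0.573, 0.065, 0.817]]
w1 235 [413.7 144.7] [50.2 53.7] 79 [[0.061, -0.663, 0.747], [-0.291, -0.067, 0.954]]
side0 170 [283.6 203.6] [20.5 27.5] 102 [[-0.14, -0.049, 0.989], [-0.158, 0.979, 0.132]]
side0 185 [283.5 203.6] [19.7 27.1] 102 [[-0.13, -0.071, 0.989], [-0.162, 0.981, 0.108]]
side0 200 [283.5 203.7] [19.5 26.5] 102 [[-0.136, -0.06, 0.989], [-0.159, 0.98, 0.121]]
scene0 150 [274.4 204.2] [14.3 24.5] 93 [[-0.823, -0.541, 0.172], [-0.137, -0.061, 0.989]]
scene0 170 [274.5 204.5] [13.  22.9] 92 [[-0.813, -0.549, 0.195], [-0.149, -0.086, 0.985]]
scene0 185 [275.4 205.2] [10.  20.2] 87 [[-0.748, -0.604, 0.275], [-0.17, -0.202, 0.964]]
```

```bash
python3 -m handwheel '[[-0.05,-0.12,0,0],[-0.083,-0.209,0,0],[-0.083,-0.209,0,0],[-0.083,-0.209,0,0],[-0.083,-0.209,0,0],[-0.083,-0.209,0,0],[-0.083,-0.209,0,0],[-0.083,-0.209,0,0],[-0.083,-0.209,0,0],[-0.033,-0.088,0,0],[0,0,0,0],[0,0,0,0]]'; python3 -m handwheel '[[0,0,0.15,0],[0,0,0.2,0],[0,0,0.2,0],[0,0,0.1,0],[0,0,0,0],[0,0,0,0]]'; python3 - <<'E'
from h import *
s=env.sense(); p=np.array(s['position']); y=s['tool_rot'][2]; x=np.array([np.cos(y),np.sin(y)]);q=p[:2]-[.5646,-.236]; print(p,s['tool_rot'],'tool-frame off from stand',q@x,q@np.array([np.sin(y),-np.cos(y)]),s['wrist_force'],s['moment'])
E
```

```text
clock: 12.02
position: [0.6044, -0.2465, 0.2111]
tool_rot: [3.141, -0.002, 2.868]
wrist_force: [0.2, 0.2, -1.5]
width: 0.504
clock: 12.78
position: [0.6055, -0.2471, 0.0506]
tool_rot: [3.141, 0.001, 2.869]
wrist_force: [0.5, -0.0, -1.7]
width: 0.504
[ 0.60553432 -0.24712461  0.05057542] [3.14149548e+00 1.16586548e-03 2.86856985e+00] tool-frame off from stand -0.04241779959566462 0.00032511790877773296 [ 0.50010534 -0.02725823 -1.71294913] [-0.02561742  0.00276586 -0.01263809]
```

```bash
python3 -m handwheel '[[0,0,0.058,0],[0.03,0,0,0],[0,0,0,0],[0,0,0,0]]'; for i in 1; do :; done; python3 -m handwheel '[[0.012,0,0,0],[0,0,0,0]]'; python3 -m handwheel '[[0.008,0,0,0],[0,0,0,0]]'; python3 -m handwheel '[[0.006,0,0,0],[0,0,0,0]]'
```

```text
clock: 13.28
position: [0.5978, -0.2456, 0.0352]
tool_rot: [3.141, 0.001, 2.868]
wrist_force: [0.5, 0.4, -1.2]
width: 0.503
clock: 13.52
position: [0.5945, -0.2447, 0.0349]
tool_rot: [3.142, -0.0, 2.868]
wrist_force: [0.9, -0.3, -0.8]
width: 0.501
clock: 13.78
position: [0.5927, -0.2442, 0.0349]
tool_rot: [-3.142, 0.0, 2.868]
wrist_force: [0.3, -0.5, -1.2]
width: 0.502
clock: 14.02
position: [0.5915, -0.2438, 0.035]
tool_rot: [-3.142, 0.001, 2.868]
wrist_force: [1.9, -1.1, -1.3]
width: 0.5
```

```bash
python3 -m handwheel '[[0.006,0,0,0],[0,0,0,0]]'; python3 -m handwheel '[[0.006,0,0,0],[0,0,0,0]]'; python3 -m handwheel '[[0.006,0,0,0],[0,0,0,0]]'
```

```text
clock: 14.28
position: [0.5902, -0.2435, 0.0351]
tool_rot: [-3.141, 0.001, 2.868]
wrist_force: [3.0, -0.3, -0.7]
width: 0.501
clock: 14.52
position: [0.5886, -0.243, 0.035]
tool_rot: [-3.142, 0.0, 2.868]
wrist_force: [3.1, -1.7, 1.0]
width: 0.503
clock: 14.78
position: [0.5869, -0.2426, 0.0349]
tool_rot: [-3.142, -0.0, 2.868]
wrist_force: [3.2, -0.7, 1.3]
width: 0.501
```

The push levels off at 3 N, so the clock is pivoting in the grip. One small further step, then I back off and check the tilt.

```bash
python3 -m handwheel '[[0.003,0,0,0],[0,0,0,0]]'; python3 -m handwheel '[[-0.05,0,0,0],[0,0,-0.1,0],[0,0,-0.2,0],[0,0,-0.2,0],[0,0,-0.1,0],[0,0,0,0],[0,0,0,0]]'; python3 - <<'E'
from h import *
s=env.sense(); print(s['position'],s['tool_rot'],s['joint_pos'])
for n in ['scene','side']:
    f,im=snap(n,n+'2'); X=np.array(s['position'])+[0,0,.0]
    u,v=map(int,proj(f,X)); cv2.imwrite(f'pics/t_{n}.png',cv2.resize(im[v-30:v+30,u-40:u+40],(400,300),interpolation=cv2.INTER_CUBIC)); print(n,u,v)
f,im=snap('wrist','w4'); u,v=map(int,proj(f,X)); print(u,v); 
p=cv2.resize(im[v-60:v+30,u-60:u+60],(800,300*2),interpolation=cv2.INTER_CUBIC)
cv2.imwrite('pics/t.png',np.vstack([np.hstack([cv2.imread(f'pics/t_{n}.png') for n in ['scene','side']]),cv2.resize(p,(400,300)).repeat(1,0) @np.eye(3) if 0 else np.hstack([cv2.resize(p,(400,300)),np.zeros((300,400,3),np.uint8)])]))
E
```

```text
clock: 15.02
position: [0.5862, -0.2424, 0.0349]
tool_rot: [-3.142, 0.0, 2.868]
wrist_force: [3.3, -0.4, 1.8]
width: 0.501
clock: 15.9
position: [0.5979, -0.2453, 0.1836]
tool_rot: [-3.141, -0.002, 2.868]
wrist_force: [0.5, -0.7, -2.5]
width: 0.504
[ 0.59787267 -0.24533538  0.18357851] [-3.14147800e+00 -1.95385647e-03  2.86800279e+00] [-0.24188771  0.45466369  0.73064818  1.69585055 -0.33102561  1.12084486
  1.88208872]
scene 199 156
side 290 116
277 234
```

View pics/t.png

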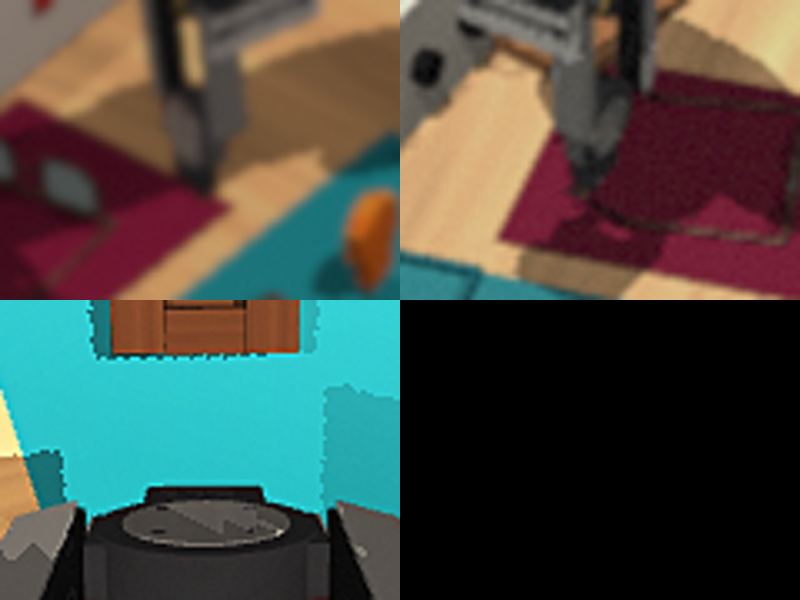

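```bash
python3 - <<'E'
from h import *
a=cv2.imread('pics/w3_raw.png')[215:280,225:335];b=cv2.imread('pics/w4_raw.png')[215:280,225:335]
g=lambda x:cv2.convertScaleAbs(cv2.resize(x,(660,390)[0:2],interpolation=cv2.INTER_CUBIC),alpha=1.6,beta=20)
o=cv2.resize(np.vstack([g(a),g(b)]),(508,600)); cv2.imwrite('pics/cmp.png',o)
E
```

```text
(no output)
```

View pics/cmp.png

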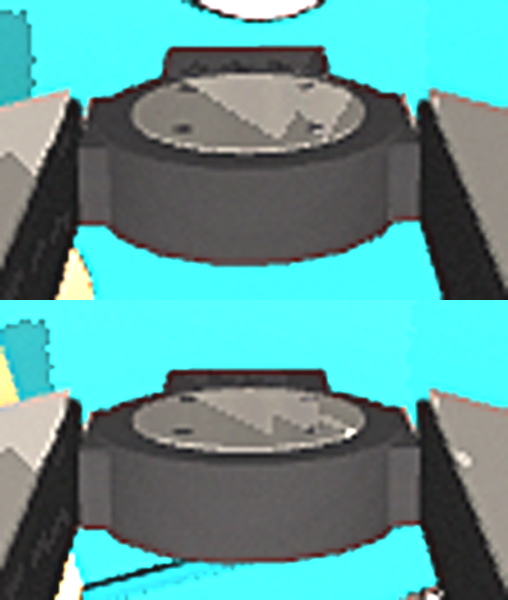

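The dial ellipse's aspect ratio went from 0.346 to 0.262, which means about 5° of tilt so far, in the right direction. I need about 3.5° more, so I push roughly 2.5 mm further.

```bash
python3 -m handwheel '[[0,0,0.15,0],[0,0,0.2,0],[0,0,0.17,0],[0,0,0.074,0],[0.03,0,0,0],[0.012,0,0,0],[0.005,0,0,0],[0.004,0,0,0],[0.004,0,0,0],[0.004,0,0,0],[0,0,0,0],[0,0,0,0]]'; python3 -m handwheel '[[-0.05,0,0,0],[0,0,-0.1,0],[0,0,-0.2,0],[0,0,-0.2,0],[0,0,-0.1,0],[0,0,0,0],[0,0,0,0]]'; python3 - <<'E'
from h import *
f,im=snap('wrist','w5')
def dial(nm):
    a=cv2.imread(f'pics/{nm}_raw.png')[215:280,225:335]; g=cv2.cvtColor(a,cv2.COLOR_BGR2HSV)
    h=g.astype(int); m=((h[...,2]>75)&(h[...,1]<60)).astype(np.uint8); m[:,:25]=0;m[:,82:]=0;m[:10]=0;m[36:]=0
    n,l,st,ce=cv2.connectedComponentsWithStats(m); 
    c=max(cv2.findContours(m,0,2)[0],key=cv2.contourArea); e=cv2.fitEllipse(cv2.convexHull(c)); r=min(e[1])/max(e[1])
    print(nm,np.round(e[1],1),np.round(e[0],1),round(r,3),np.degrees(np.arcsin(r)))
for n in ['w3','w4','w5']: dial(n)
E
```

```text
clock: 17.55
position: [0.5843, -0.2418, 0.0364]
tool_rot: [-3.142, 0.0, 2.868]
wrist_force: [2.8, 0.0, 1.0]
width: 0.503
clock: 18.42
position: [0.5957, -0.2448, 0.1851]
tool_rot: [-3.141, -0.002, 2.868]
wrist_force: [-0.7, 0.4, -1.8]
width: 0.5
w3 [13.5 38.5] [60.3 22. ] 0.35 20.50341635906272
w4 [13.6 48.7] [53.6 25.7] 0.279 16.22071558650651
w5 [ 8.1 35.1] [59.2 24. ] 0.231 13.339669169057531
```

```bash
python3 - <<'E'
from h import *
for nm in ['w3','w4','w5']:
    a=cv2.cvtColor(cv2.imread(f'pics/{nm}_raw.png'),cv2.COLOR_BGR2HSV)
    sub=a[220:255,272:286]; print(nm,'V',sub[...,2].mean(1).astype(int).tolist()); print('  S',sub[...,1].mean(1).astype(int).tolist())
E
```

```text
w3 V [201, 190, 188, 195, 196, 35, 34, 35, 31, 26, 24, 101, 98, 96, 96, 96, 96, 93, 92, 87, 86, 81, 77, 76, 72, 67, 66, 119, 24, 23, 25, 32, 45, 43, 43]
  S [211, 205, 205, 205, 207, 196, 56, 13, 7, 19, 23, 31, 31, 32, 32, 31, 31, 32, 32, 31, 30, 31, 30, 31, 30, 30, 31, 33, 30, 13, 12, 16, 14, 13, 14]
w4 V [202, 201, 201, 201, 201, 201, 200, 202, 212, 172, 33, 31, 26, 22, 81, 93, 90, 89, 90, 87, 80, 77, 75, 72, 69, 69, 70, 114, 17, 23, 33, 50, 48, 48, 47]
  S [201, 201, 202, 202, 203, 203, 203, 204, 206, 201, 197, 43, 10, 26, 30, 33, 32, 31, 31, 31, 31, 30, 29, 30, 29, 30, 30, 26, 31, 12, 8, 12, 14, 13, 13]
w5 V [202, 201, 201, 201, 201, 200, 200, 200, 200, 200, 205, 229, 26, 25, 22, 42, 89, 83, 81, 78, 75, 71, 71, 67, 67, 65, 86, 96, 16, 21, 47, 49, 48, 48, 47]
  S [201, 201, 202, 203, 203, 203, 203, 203, 203, 204, 204, 208, 255, 63, 15, 20, 30, 30, 29, 29, 29, 29, 29, 30, 29, 30, 31, 26, 25, 11, 15, 12, 13, 13, 13]
```

```bash
python3 -m handwheel '[[0,0,0.15,0],[0,0,0.2,0],[0,0,0.17,0],[0,0,0.08,0],[0.034,0,0,0],[0.01,0,0,0],[0.005,0,0,0],[0.005,0,0,0],[0.005,0,0,0],[0.004,0,0,0],[0,0,0,0],[0,0,0,0]]'; python3 -m handwheel '[[-0.06,0,0,0],[0,0,-0.1,0],[0,0,-0.2,0],[0,0,-0.2,0],[0,0,-0.1,0],[0,0,0,0],[0,0,0,0]]'; python3 - <<'E'
from h import *
f,im=snap('wrist','w6')
for nm in ['w5','w6']:
    a=cv2.cvtColor(cv2.imread(f'pics/{nm}_raw.png'),cv2.COLOR_BGR2HSV)
    sub=a[226:255,272:286]; print(nm,'V',sub[...,2].mean(1).astype(int).tolist())
E
```

```text
clock: 19.98
position: [0.5811, -0.2408, 0.0363]
tool_rot: [-3.142, 0.0, 2.868]
wrist_force: [3.2, -0.9, 1.7]
width: 0.505
clock: 20.85
position: [0.5951, -0.2446, 0.1851]
tool_rot: [-3.141, -0.002, 2.868]
wrist_force: [0.4, -0.0, -1.0]
width: 0.502
w5 V [200, 200, 200, 200, 205, 229, 26, 25, 22, 42, 89, 83, 81, 78, 75, 71, 71, 67, 67, 65, 86, 96, 16, 21, 47, 49, 48, 48, 47]
w6 V [201, 200, 200, 200, 199, 199, 199, 201, 211, 169, 20, 17, 73, 69, 67, 66, 66, 64, 63, 60, 112, 50, 15, 39, 49, 49, 48, 48, 48]
```

The tilt is now about 9° (foot edge, dial edges and dial aspect agree), which matches the lens. Next I go over the lens, turn to the dot row and take a close look.

```bash
python3 -m handwheel '[[0.0725,0.17,0,0],[0.0725,0.17,0,0],[0.0725,0.17,0,0],[0.0725,0.17,0,0],[0.0725,0.17,0,0],[0,0,0,-0.077],[0,0,0,-0.077],[0,0,0,-0.077],[0,0,0,-0.076],[0,0,0,0],[0,0,0.1,0],[0,0,0,0]]'; python3 -m handwheel '[[0,0,0.08,0],[0,0,0,0],[0,0,0,0]]';  python3 - <<'E'
from h import *
s=env.sense(); print(s['position'],s['tool_rot'],s['joint_pos'][6])
f,im=snap('wrist','w7'); cv2.imwrite('pics/w7.png',cv2.resize(im[90:300,140:420],(800,600),interpolation=cv2.INTER_CUBIC))
for n in ['side','scene']: snap(n,n+'7')
E
```

```text
clock: 22.4
position: [0.5643, -0.016, 0.1597]
tool_rot: [3.141, -0.004, -2.805]
wrist_force: [-0.0, -0.5, 0.0]
width: 0.504
clock: 22.78
position: [0.566, -0.0159, 0.1422]
tool_rot: [-3.141, 0.0, -2.803]
wrist_force: [-0.1, -0.1, -0.5]
width: 0.505
[ 0.56596227 -0.01594053  0.1421561 ] [-3.14138721e+00  3.24288708e-04 -2.80252473e+00] 2.0381156465594827
```

View pics/w7.png

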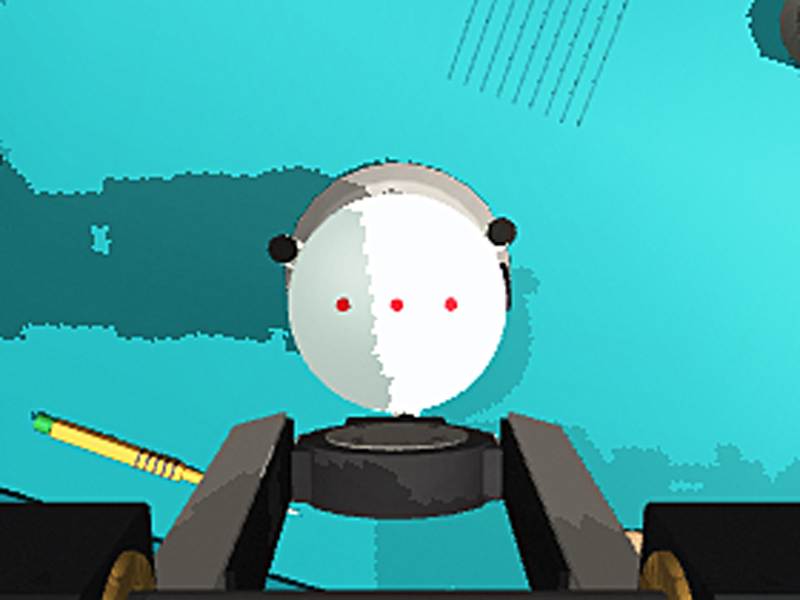

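The wrist close-up shows the dots level at (343,304), (397,304) and (451,304). The foot edge is at y≈419, with the middle pin tip just showing near (408,414). From these I work out the offset from pin to dot.

```bash
python3 - <<'E'
from h import *
f=load('w7'); T=np.array([0.56596,-0.01594,0.14216]); yw=-2.8025
tx=np.array([np.cos(yw),np.sin(yw),0]);ty=np.array([np.sin(yw),-np.cos(yw),0])
tf=lambda X:(round(float((X-T)@tx)*1e3,2),round(float((X-T)@ty)*1e3,2),round(float(X[2]-T[2])*1e3,2))
k=.35;P=lambda x,y:(140+x*k+k/2-.5,90+y*k+k/2-.5)
hsv=cv2.cvtColor(f['frame'],cv2.COLOR_RGB2HSV).astype(int);H,S,V=hsv[...,0],hsv[...,1],hsv[...,2]
r=(((H<8)|(H>172))&(S>120)).astype(np.uint8); r[:,:245]=0;r[:,315:]=0;r[:185]=0;r[208:]=0
n,_,st,ce=cv2.connectedComponentsWithStats(r); D=sorted([c for c,q in zip(ce[1:],st[1:]) if q[4]>4],key=lambda c:c[0]); print(np.round(D,1))
for z in (.0915,.0925,.0935): print('dots z',z,[tf(onplane(f,*c,z)) for c in D])
# row yaw
a,b=onplane(f,*D[0],.0922),onplane(f,*D[-1],.0922); print('row len',np.linalg.norm(b-a),'angle vs tool y deg',np.degrees(np.arctan2((b-a)@tx,(b-a)@ty)))
# dot triangulation with far views
s=load('scene0');d=load('side0'); print('tri',np.round(tri((f,*D[1]),(d,253+220/7,181+151/7),(s,245+207/7,183+138/7)),4))
# ray vs vertical
c,dd=ray(f,*D[1]); dd/=np.linalg.norm(dd); print('reverse ray',np.round(-dd,3),'lean along tool x',np.degrees(np.arcsin(-dd@tx)),'along y',np.degrees(np.arcsin(-dd@ty)))
# rim ellipse
L=((S<60)&(V>150)).astype(np.uint8)
pts=[]
cx,cy=D[1]
for q in np.radians(np.arange(-20,200,4)):   # lower/side rim: transition to mat or black
    pass
th=np.radians(np.arange(0,360,3)); 
S8=hsv[...,1]
for q in th:
    R=np.arange(30,46,.25); xs=cx+R*np.cos(q); ys=cy+R*np.sin(q)
    im=cv2.cvtColor(f['frame'],cv2.COLOR_RGB2GRAY).astype(np.float32); v=cv2.remap(im,xs.astype(np.float32)[None],ys.astype(np.float32)[None],1)[0]
    i=np.argmax(-np.diff(v)); 
    if -np.diff(v)[i]>8: pts.append([xs[i],ys[i]])
pts=np.array(pts,np.float32); e=cv2.fitEllipse(pts)
for _ in range(3):
    rr=np.hypot(*(pts-e[0]).T); pts=pts[abs(rr-np.mean(e[1])/2)<1.5]; e=cv2.fitEllipse(pts)
print('rim',len(pts),np.round(e[0],2),np.round(e[1],2),round(e[2]),'dot-centre',np.round(D[1]-np.array(e[0]),2))
for N in circle_pose(f,e,.035): print('N',np.round(N,3),'lean x',np.degrees(np.arcsin(N@tx)),'lean y',np.degrees(np.arcsin(N@ty)))
# foot edge and pin
for nm,u,v,z in [('foot L',345,420,-16),('foot R',465,420,-16),('foot mid',405,419,-16),('pin tip',406,413,-26)]: print(nm,tf(onplane(f,*P(u,v),T[2]+z/1e3)))
sub=f['frame'][225:245,262:302].astype(int).max(2); print(sub[6:16])
E
```

```text
[[259.5 196.3]
 [278.5 196.3]
 [297.5 196. ]]
dots z 0.0915 [(18.81, -16.88, -50.66), (18.78, 0.3, -50.66), (19.02, 17.47, -50.66)]
dots z 0.0925 [(18.99, -16.81, -49.66), (18.97, 0.29, -49.66), (19.2, 17.4, -49.66)]
dots z 0.0935 [(19.18, -16.74, -48.66), (19.15, 0.29, -48.66), (19.39, 17.33, -48.66)]
row len 0.03424904699910701 angle vs tool y deg 0.35183845725448704
tri [ 0.5465 -0.0224  0.0931]
reverse ray [-0.173 -0.062  0.983] lean along tool x 10.609168220377276 along y -0.022540803627682023
rim 96 [278.59 195.6 ] [76.31 76.78] 2 dot-centre [-0.09  0.69]
N [-0.2    0.03   0.979] lean x 10.282187751244908 lean y 5.418397048707204
N [-0.143 -0.152  0.978] lean x 10.676176809801536 lean y -5.4999647076285605
foot L (-7.92, -14.39, -16.0)
foot R (-7.97, 19.6, -16.0)
foot mid (-7.65, 2.6, -16.0)
pin tip (-9.13, 3.0, -26.0)
[[201 201 200 198 202 197 198 197 197 197 197 198 196 190 255 255 254 254
  254 254 254 254 254 254 254 255 255 255 255 255 255 251 161 163 170 172
  176 176 176 176]
 [200 201 203 204 200 198 197 201 195 193 194 196 194 186 255 255 255 255
  255 255 255 255 254 
[... 707 characters left out ...]
 113 190 179
  177 176 175 174]
 [ 26  24  27  26  20  24  23  22  22  17  20  22  21  18  19  13  15  14
   21  20  20  18  17  14  19  23  23  23  24  19  26  25  25  22 206 193
  186 184 182 178]
 [ 21  21  16  32  35  50  48  42  57  66  62  62  82  80  80  81  79  80
   80  79  80  79  79  63  61  61  61  61  50  50  35  34  33  18  41  89
  147 144 200 197]
 [ 63  84  61  48  57  46  81  77  77  75  76  75  73  73  72  75  74  72
   71  74  75  72  74  73  72  75  73  74  54  51  41  61  79  82  64  63
   48  31  19  41]
 [ 76  75  75  76  75  75  74  74  72  73  74  72  72  72  70  70  71  72
   71  72  71  72  72  71  71  72  73  69  73  74  75  73  74  75  74  76
   77  79  78  62]]
```

```bash
python3 - <<'E'
from h import *
for nm in ['w3','w6','w7']:
    f=load(nm); a=f['frame'][220:280,274:282].astype(int).mean(1); print(nm,a.max(1).astype(int).tolist())
    g=a.max(1); print('   camera R,c in world', np.round(np.array(f['R'])[2],4))
    m=cv2.cvtColor(f['frame'],cv2.COLOR_RGB2GRAY)
E
cat > fit.py <<'E'
from h import *
from scipy.optimize import least_squares
def tool(f,T,yw):
    tx=np.array([np.cos(yw),np.sin(yw),0]);return lambda x,z: proj(f,np.array(T)+tx*x/1e3+np.array([0,0,z/1e3]))[1]
def fit(nm,T,yw,obs,th0=None):
    f=load(nm);pr=tool(f,T,yw)
    def res(p):
        x0,z0,th=p; th=th if th0 is None else th0
        o=[]
        for (cx,cz),v in obs:
            x=x0+cx*np.cos(th)+cz*np.sin(th); z=z0-cx*np.sin(th)+cz*np.cos(th); o.append(pr(x,z)-v)
        return np.r_[o,(z0+23.5)/2*1.0]
    r=least_squares(res,[-3,-23.5,0.05]); print(nm,'x0 %.2f z0 %.2f'%tuple(r.x[:2]),'th',np.degrees(r.x[2]),'res',np.round(r.fun,2)); return r.x
E
```

```text
w3 [202, 190, 188, 193, 208, 35, 34, 34, 32, 26, 22, 107, 97, 95, 94, 95, 95, 95, 96, 88, 85, 77, 70, 66, 67, 67, 65, 115, 28, 22, 24, 32, 45, 43, 43, 42, 43, 43, 43, 44, 44, 43, 44, 43, 44, 44, 42, 43, 42, 44, 44, 45, 61, 204, 187, 184, 183, 182, 181, 182]
   camera R,c in world [ 0.2256 -0.0637 -0.9721]
w6 [202, 201, 201, 201, 201, 201, 201, 200, 200, 200, 199, 198, 199, 201, 211, 169, 20, 17, 74, 66, 66, 67, 67, 64, 61, 59, 113, 54, 14, 38, 50, 49, 48, 48, 48, 49, 48, 49, 49, 48, 49, 49, 49, 49, 48, 49, 48, 48, 49, 49, 51, 70, 166, 160, 181, 198, 195, 194, 195, 194]
   camera R,c in world [ 0.2241 -0.0626 -0.9725]
w7 [254, 246, 222, 232, 231, 239, 239, 239, 230, 230, 230, 238, 238, 247, 219, 119, 13, 17, 80, 73, 71, 70, 70, 70, 69, 57, 148, 95, 9, 51, 69, 68, 68, 68, 62, 57, 54, 56, 56, 53, 48, 48, 48, 49, 48, 48, 48, 48, 49, 49, 50, 62, 187, 172, 169, 169, 169, 169, 169, 169]
   camera R,c in world [ 0.2218  0.0786 -0.9719]
```

```bash
python3 - <<'E'
from fit import *
F=[(6,7),(8,46-17.3),(8,46+17.3),(8,69),(-8,69)]
T3=[0.54988,0.25155,0.20143];T7=[0.56596,-0.01594,0.14216]
fit('w3',T3,2.8658,list(zip(F,[224.5,230.5,247.5,250.9,272.4])))
fit('w7',T7,-2.8025,list(zip(F,[235.3,237.6,247.3,248.7,271.2])))
G=[(6,7),(7.5,69),(-7.5,69)]
fit('w3',T3,2.8658,list(zip(G,[224.5,250.9,272.4])))
fit('w7',T7,-2.8025,list(zip(G,[235.3,248.7,271.2])))
E
```

```text
w3 x0 -4.08 z0 -24.99 th 0.15010546463990826 res [ 0.08 -0.39 -0.9  -0.97  2.19 -0.74]
w7 x0 -15.14 z0 -25.09 th 9.700543058738022 res [ 0.25 -0.32 -1.35 -0.99  2.44 -0.79]
w3 x0 -3.71 z0 -24.11 th 0.4566600580073294 res [-0.12 -0.84  0.98 -0.3 ]
w7 x0 -14.60 z0 -24.12 th 9.955483311867436 res [-0.05 -0.96  1.03 -0.31]
```

Relative to the camera, the clock tilts about 9.5° and its pin origin is 14.8 mm behind the TCP, while the dot is 19.0 mm ahead. So I move +33.8 mm in x and +0.7 mm in y, then lower.

```bash
python3 -m handwheel '[[0.045,0.001,0,0],[0.045,0.001,0,0],[0.045,0.001,0,0],[0,0,0,0],[0,0,0.04,0],[0,0,0.032,0],[0,0,0,0],[0,0,0,0]]'; python3 - <<'E'
from h import *
s=env.sense(); T=np.array(s['position']); print(T,s['tool_rot'],s['wrist_force'])
yw=-2.8025;tx=np.array([np.cos(yw),np.sin(yw),0]);ty=np.array([np.sin(yw),-np.cos(yw),0]);q=T-[0.56596,-0.01594,0.14216];print('moved mm',q@tx*1e3,q@ty*1e3)
snap('wrist','w8')
o=[]
for n in ['scene','side']:
    f,im=snap(n,n+'8'); u,v=map(int,proj(f,(.5467,-.0222,.105))); o.append(cv2.resize(im[v-25:v+25,u-33:u+33],(400,303),interpolation=cv2.INTER_CUBIC))
cv2.imwrite('pics/l8.png',np.hstack(o))
E
```

```text
clock: 23.92
position: [0.5336, -0.0265, 0.1232]
tool_rot: [-3.141, -0.0, -2.802]
wrist_force: [-0.3, -0.2, -0.5]
width: 0.501
[ 0.53362696 -0.02645804  0.12319345] [-3.14140674e+00 -4.59956225e-04 -2.80150071e+00] [-0.29027162 -0.17677113 -0.47816563]
moved mm 33.99052813469646 0.8358804680623463
```

View pics/l8.png

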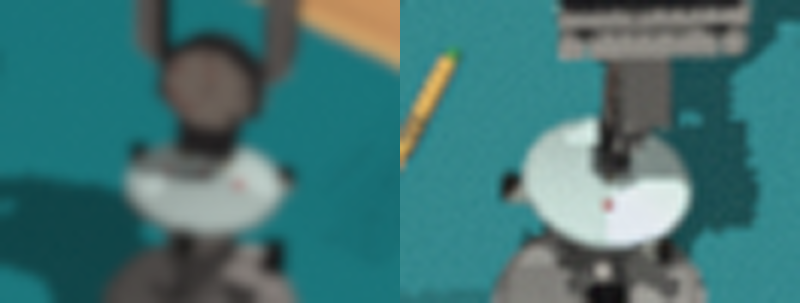

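Both views show the foot right over the middle dot, with one outer dot visible in each, at (238,183) in scene and (608,204) in side. I lower it gently.

```bash
python3 -m handwheel '[[0,0,0.008,0],[0,0,0.006,0],[0,0,0,0],[0,0,0,0]]'; python3 -m handwheel '[[0,0,0.004,0],[0,0,0,0],[0,0,0,0]]'; python3 -m handwheel '[[0,0,0.004,0],[0,0,0,0],[0,0,0,0]]'
```

```text
clock: 24.58
position: [0.5336, -0.0264, 0.1199]
tool_rot: [-3.142, -0.0, -2.802]
wrist_force: [-0.7, 0.0, -1.3]
width: 0.502
clock: 24.95
position: [0.5336, -0.0264, 0.1189]
tool_rot: [-3.142, 0.0, -2.801]
wrist_force: [-0.1, -0.4, 0.9]
width: 0.5
clock: 25.32
position: [0.5336, -0.0264, 0.1179]
tool_rot: [-3.142, -0.0, -2.802]
wrist_force: [-0.5, -0.0, 1.2]
width: 0.501
```

```bash
python3 -m handwheel '[[0,0,0.004,0],[0,0,0,0],[0,0,0,0]]'; python3 -m handwheel '[[0,0,0.003,0],[0,0,0,0],[0,0,0,0]]'
```

```text
clock: 25.7
position: [0.5336, -0.0264, 0.1169]
tool_rot: [-3.142, 0.0, -2.801]
wrist_force: [0.4, 0.4, 0.6]
width: 0.503
clock: 26.08
position: [0.5336, -0.0264, 0.1161]
tool_rot: [-3.142, -0.0, -2.801]
wrist_force: [-0.2, -0.9, 3.2]
width: 0.502
```

```bash
python3 -m handwheel '[[0,0,0.002,0],[0,0,0,0],[0,0,0,0]]'; python3 -m handwheel '[[0,0,0.001,0],[0,0,0,0],[0,0,0,0]]'
```

```text
clock: 26.45
position: [0.5336, -0.0264, 0.1157]
tool_rot: [-3.142, 0.0, -2.801]
wrist_force: [-0.5, -0.4, 4.9]
width: 0.503
clock: 26.82
position: [0.5337, -0.0264, 0.1155]
tool_rot: [-3.142, 0.0, -2.802]
wrist_force: [-0.9, -1.3, 7.2]
width: 0.5
```

The vertical push is now about 8.7 N, corrected for the clock's weight, and it rises steeply, so all the pins are bearing. Next I check position and force.

```bash
python3 - <<'E'
from h import *
F=[]
f,im=snap('wrist','w9')
for _ in range(6): F.append(env.sense()['wrist_force']); grab_frame('wrist')
print('force',np.round(np.mean(F,0),1),np.round(np.std(F,0),1), env.sense()['clock'])
cv2.imwrite('pics/w9.png',cv2.resize(im[200:290,220:340],(800,600),interpolation=cv2.INTER_CUBIC))
a=f['frame'][220:280,274:282].astype(int).mean(1).max(1).astype(int).tolist(); print(a)
H,S,V=[q.astype(int) for q in cv2.split(cv2.cvtColor(f['frame'],cv2.COLOR_RGB2HSV))]
r=(((H<8)|(H>172))&(S>120)).astype(np.uint8); n,_,st,ce=cv2.connectedComponentsWithStats(r)
print([(np.round(c,1).tolist(),q[4]) for c,q in zip(ce[1:],st[1:]) if 3<q[4]<60 and 210<c[1]<260 and 230<c[0]<330])
E
```

```text
force [-1.4 -0.6  6.5] [0.6 0.5 0.6] 27.175
[230, 230, 230, 229, 230, 229, 229, 228, 228, 228, 227, 226, 226, 226, 230, 247, 112, 4, 43, 77, 72, 71, 72, 71, 68, 59, 154, 56, 12, 64, 71, 69, 65, 63, 63, 67, 64, 60, 51, 51, 55, 55, 48, 49, 49, 49, 49, 49, 48, 45, 28, 183, 255, 253, 250, 250, 250, 250, 250, 253]
[([320.2, 211.5], np.int32(4)), ([230.8, 222.5], np.int32(4)), ([318.6, 228.3], np.int32(12))]
```

View pics/w9.png

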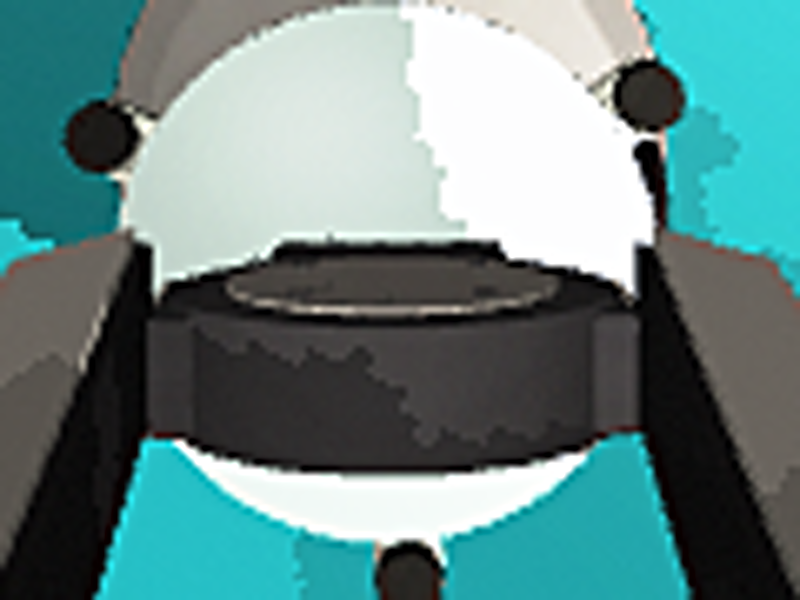

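The dots are hidden under the foot, but the rim is visible and centred at (395,272). I fit the clock pose in this frame as a last check.

```bash
python3 - <<'E'
from fit import *
T=[0.5337,-0.0264,0.1155]; yw=-2.8018
G=[(6,7),(7.5,69),(-7.5,69)]
fit('w9',T,yw,list(zip(G,[236.0,248.6,270.4])))
F=[(6,7),(8,28.7),(8,63.3),(8,69),(-8,69)]
fit('w9',T,yw,list(zip(F,[236.0,238.2,247.1,248.6,270.4])))
f=load('w9');g=load('w7');D7=onplane(g,278.5,196.3,.0925); tx=np.array([np.cos(yw),np.sin(yw),0]);ty=np.array([np.sin(yw),-np.cos(yw),0])
print('dot rel TCP now',(D7-T)@tx*1e3,(D7-T)@ty*1e3, 'proj',proj(f,D7))
# rim now vs predicted from w7 (rim plane ~4.7 mm below dot)
Rc=onplane(g,278.59,195.6,.0878); print('pred rim centre px',proj(f,Rc),'observed ~',(220+395*.15,200+(3+542)/2*.15))
# foot centre column
row=f['frame'][237].astype(int).max(1); b=np.where(row[255:305]<60)[0]+255; print('foot cols',b.min(),b.max(),(b.min()+b.max())/2)
E
```

```text
w9 x0 -15.33 z0 -24.34 th 10.70966123034017 res [-0.06 -1.32  1.4  -0.42]
w9 x0 -15.99 z0 -25.35 th 10.517699985837002 res [ 0.35 -0.46 -1.41 -1.3   2.86 -0.92]
dot rel TCP now -14.948397286376705 -0.5819475729090992 proj (np.float64(277.53986182931675), np.float64(242.00951910776917))
pred rim centre px (np.float64(277.6528447843087), np.float64(240.40731098915262)) observed ~ (279.25, 240.875)
foot cols 261 294 277.5
```

```bash
python3 -c "
from h import *
env.finish_job(); s=env.sense(); print(s['clock'],s['position'],s['wrist_force'],s['width'])"
```

```text
the job is handed in; nothing more can be done
the job is handed in; nothing more can be done
```

I handed the job in at about 27 s, with the lens clock still gripped and held against the dotted lens. `finish_job` gives no verdict, and reading the state after hand-in was refused, so nothing is measured past that point.

- **Lift and zero check:** I gripped the clock on its side pads and lifted it straight up out of the stand. It then stood upright on the optical flat for more than 0.5 s at about 11–12 N.
- **Matching the lens tilt:** The arm cannot tilt its tool, and the lens leans about 9° around its dot row. I pivoted the clock in the grip by pushing its foot against the stand's side at about 3 N, in three pushes. I then turned it to the dot row and lowered it onto the middle dot.

**Last checks:**

| Check | Estimate | Limit |
|---|---|---|
| Push on the lens | about 8 N, rising steeply at the end, so the outer pins were bearing | 3–15 N |
| Pin to middle dot | about 0.5–1 mm off | 3.5 mm |
| Row of pins against dots | about 0.4° off, measured just before lowering | 8° |
| Tilt | clock 10–10.5°, lens 8.6° | within 6° |

**Where checks disagreed or fell short:**
- **Lens tilt:** The far cameras gave 8.6°. The wrist view gave about 10.5° from the rim shape, but only about 3° from the dot's offset from the rim centre. I trusted the far cameras; if the 3° figure were right, the clock would be over the 6° limit.
- **Offset in the grip:** The clock's position along the jaws' width differed by about 3 mm between the wrist camera and the robot's own position reading. I aimed using the camera alone, so that error should cancel.
- **Not seen directly:** The dots were hidden under the foot at the end. The plunger reading and bystander positions were not measured, though the only bench item I touched was the fixed stand.

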